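# Nudge a mould base plate onto its locating pins

## Robot

A 6-joint arm with a two-finger parallel gripper is mounted at the origin on the work surface. World frame = base frame: x ahead of the robot, y to its left, z up, the work surface at z = 0. Lengths are in m, angles in rad, forces in N, time in s.
With the tool pointing down it reaches from about 0.225 to 0.875 m from the base axis. Payload 3.4 kg.
Tool frame: the origin (TCP) lies at the very end of the fingers, on their centre line; the grasp point (between the pads) lies 19 mm behind it (manip.hold_point_z is the distance from the TCP to the grasp point, in m); z points along the fingers, x is the direction in which the jaws open and shut, and the axes are right-handed (so a half turn about z gives the same grasp; the last joint's range is limited). The gripper opens to 85 mm and grips with 20 to 120 N. Pads are 22 mm wide; open, the fingers measure 114 mm over their backs; the gripper's body (76 mm by 85 mm) begins 54 mm behind the grasp point. The pads swing forward as they close: fully open they stand 13 mm farther back than shut.
Start: joints at [0.999, 0.276, 1.505, -0, 1.361, -0.121], TCP at [0.251, 0.518, 0.231] pointing down, gripper open.
Joint ranges: [-2.89, 2.89], [-0.75, 2.08], [0.22, 2.7], [-1.18, 4.32], [0.11, 2.71], [-2.7, 2.7]. Speed limits (rad/s): [2.57, 2.57, 3.14, 3.14, 3.14, 3.14].

## Interface

Orientations are given as a unit quaternion [w, x, y, z].
In Python, from rig import manip gives the robot as it stands.
- The arm moves only by the tool apply_moves, never from a script. Its argument "commands" is one flat list of numbers, 6 for each row, row after row: the shift along the tool's x, y, z normalised to -1 to 1, where 1 is 0.03 m, then the turn, a rotation vector about the tool's x, y, z normalised to -1 to 1, where 1 is 0.15 rad. A call has 1 to 20 rows; each row shifts and turns the commanded pose from where the row before left it, along the tool's axes as they then stand; what a row does not reach is not made up. A row lasts 1/10 s, in which the tool goes at most 50 mm and 8.59 degrees, less where a joint would pass 70% of its speed; a pose out of reach is approached as far as the arm can. A call with a number of a shift or a turn outside -1 to 1 is refused whole. A call with a gripper value outside its range is refused whole. "jaw" is the opening, from -1 (shut) to 1 (fully open), set as the call begins (left out, the last holds). The fingers move at their own pace and stop on an object; "newtons" is the grip in N (left out, the last holds). Time passes only in rows, so rows that do not move let the fingers close. It gives the time, the measured TCP pose, the force and the opening at its end, in the units of the state.
- manip.get_state(): the state, without advancing time (a new reading comes with each control period).
- manip.get_image(name): name is "scene" or "side" or "wrist"; returns a dict with "frame" (480x640x3 uint8, red, green, blue), "fx", "fy", "cx", "cy" (pixels), "k1" (the pictures are not rectified: a ray, as slopes to the right and down, at radius r is drawn at 1 + k1 r^2 times it, then the intrinsics apply), "extrinsics" (4x4, takes a point from camera to world coordinates); the wrist camera has in their place "mount" (4x4, takes a point from camera to tool coordinates, whose origin is the TCP and whose axes are the tool frame's). Camera axes: x right, y up, looking along -z (the intrinsics and any distortion apply to the point x, -y, -z); pixel columns grow to the right and rows downward; lengths in m; the calibration is good to about 2 mm. A picture is of the moment at which its call begins: read the wrist's pose just before it. There is no depth.
- manip.sign_off(): hands the job in, once; it reports no verdict.
The state is a dict: "clock": time; "qpos": joint angles; "qd": joint speeds; "effort": joint torques, N m; "position": TCP position; "ee_rot": TCP orientation; "contact_force": force on the tool from outside, world axes, zero at the start; "moment": the same for the moment, N m; "width": finger opening in m.
Only numpy, scipy, OpenCV 4.12 (cv2) and the standard library are available. Lean on these libraries where they do the work, as an engineer would, in place of code of your own. Each camera call takes 0.05 s, during which the arm holds its last target. There are 200 camera calls.

## Task

The aluminium mould base plate has been laid down roughly and is propped askew on the two locating pins of the steel bed. Push it sideways with the fingertips, sliding it over the bed without lifting or carrying it, until both its holes drop over the two pins and it lies flat on the bed. Leave everything else on the bench where it is.

Things in the scene. Friction and masses are not known exactly. Their poses are not given: they have to be found in the camera images.
- bed: fixed dark steel bed, a flat slab 280 (x) x 320 (y) x 20 mm high on the table, turned up to 0.2 rad; origin at the centre of its underside, z up, x away from the robot, y left; its top face is 20 mm above the origin. Two upright steel pins stand on it at x = +10, y = +48 and -48 mm
- plate: loose aluminium plate 120 (x) x 180 (y) x 10 mm, 0.5 to 0.9 kg; origin at the centre of its underside, x away from the robot, z up. On top: a central collar (60 mm across, 12 high) and two studs at x = -35, y = +60 and -60, 30 high. Starts tilted 0.1 rad, near edge on the bed, far part on the pin tops; 20 to 34 mm too near the robot, up to 28 left or right, 0.15 rad turned. Seated: same axes and x, y as the bed
- hole_left (a point): centre of the plate's left (+y) hole at the plate's underside, at x = +10, y = +48 mm of the plate; a 12 mm through hole
- hole_right (a point): centre of the plate's right (-y) hole at the plate's underside, at x = +10, y = -48 mm of the plate; a 12 mm through hole
- pin_left (a point): centre of the left (+y) pin's foot, on the bed's top face; the pin is 10 mm across for its lowest 5 mm, then a cone narrowing to 5 mm across at its top, 10 mm above the face
- pin_right (a point): centre of the right (-y) pin's foot, on the bed's top face; the pin is 10 mm across for its lowest 5 mm, then a cone narrowing to 5 mm across at its top, 10 mm above the face
- tin: bystander: closed aluminium sample tin, 44 mm across, 30 high, standing on the far left part of the bed; origin at the centre of its underside
- gauge_block: bystander: steel block 20 x 45 x 20 mm on the far right part of the bed; origin at the centre of its underside
- mould: bystander: dark steel cylinder mould, 82 mm across, 120 high, on the table left of the bed; origin at the centre of its underside
- weight: bystander: brass balance weight, 48 mm across, 52 high, on the table left of the bed; origin at the centre of its underside
- spatula: bystander: steel scraper with a black handle lying on the table right of the bed; x axis runs along it, from handle to blade
- tamper: bystander: wooden tamping bar 25 x 200 x 20 mm lying on the table beyond the far edge of the bed; origin at the centre of its underside
- bowl: bystander: white plastic bowl, 96 mm across, 50 high, on the table right of the bed; origin at the centre of its underside
Mind the look-alikes: they are no part of the job. Of the things like the plate, leave any that is turquoise; of the rest the smaller one is meant.

How it is judged:
At the end, for the whole second after the job is handed in: Each hole is within 2.5 mm of its own pin horizontally (left on left, right on right), the plate's underside is within 1.5 mm of the bed's top face at both holes, the plate is parallel to the bed within 0.02 rad and at rest (horizontal distance between hole_left and pin_left below 0.0025 m and z of each of hole_left, hole_right in the frame of bed below 0.0215 m and horizontal distance between hole_right and pin_right below 0.0025 m and angle between the z axis of plate and the z axis of bed, either way round below 0.02 rad and linear speed of plate below 0.01 m/s); the robot touches nothing.
It fails at once if the plate is lifted: the centre of its underside rises more than 16 mm above the bed's top face, or either hole more than 20 mm (z of plate in the frame of bed above 0.036 m or z of any of hole_left, hole_right in the frame of bed above 0.04 m).
It fails at once if the plate is tipped by more than 0.3 rad (angle between plate's own z axis and vertical above 0.3 rad).
It fails at once if another object on the bench is moved by more than 20 mm (distance of any of tin, gauge_block, mould, weight, spatula, tamper, bowl from where it was at the start of the episode above 0.02 m).
It also fails if it takes over 58 s, if anything falls off the work surface, if the arm or the gripper's body presses on something with over 40 N, if the wrist force passes 120 N, or if a joint passes its speed limit or range.

## Working session

There is one attempt and no reset: what is moved stays moved. The work goes in short steps, Python scripts to look and compute and a tool call to move; the robot and the scene stay as the last step left them, time stands still between calls to the robot, and variables do not carry over. Pictures are saved under pics/ and viewed, about 8 in all and at most 12, crops included, and the job is handed in when it is done.

Besides the shell and the picture viewer there is one more tool, called as a command line: name --argument value ..., lists and objects as JSON in quotes. apply_moves: Moves the arm, as the interface text tells. Scaled input: -1 to 1 covers 0.03 m each way for a shift and 0.15 rad each way for a turn. Its arguments: {"type":"object","properties":{"commands":{"type":"array"},"jaw":{"type":"number"},"newtons":{"type":"number"}},"required":["commands"]}

```bash
ls; mkdir -p pics; cat > h.py <<'E'
import numpy as np, cv2
from rig import manip
from scipy.spatial.transform import Rotation as R
def grab(name,fn):
    s=manip.get_state(); d=manip.get_image(name)
    d['frame']=np.array(d['frame'])
    if name=='wrist':
        T=np.eye(4); q=s['ee_rot']; T[:3,:3]=R.from_quat([q[1],q[2],q[3],q[0]]).as_matrix(); T[:3,3]=s['position']
        d['E']=T@np.array(d['mount'])
    else: d['E']=np.array(d['extrinsics'])
    cv2.imwrite('pics/'+fn+'.png',cv2.cvtColor(d['frame'],cv2.COLOR_RGB2BGR))
    np.save('pics/'+fn+'.npy',d,allow_pickle=True)
    return d
def load(fn): return np.load('pics/'+fn+'.npy',allow_pickle=True).item()
def proj(d,P):
    P=np.atleast_2d(P); E=d['E']; c=(P-E[:3,3])@E[:3,:3]
    a=c[:,0]/-c[:,2]; b=-c[:,1]/-c[:,2]; k=1+d['k1']*(a*a+b*b)
    return np.c_[d['fx']*a*k+d['cx'],d['fy']*b*k+d['cy']]
def unproj(d,uv,z):
    uv=np.atleast_2d(np.float64(uv)); x=np.c_[(uv[:,0]-d['cx'])/d['fx'],(uv[:,1]-d['cy'])/d['fy']]; y=x.copy()
    for _ in range(30): y=x/(1+d['k1']*(y**2).sum(1,keepdims=True))
    r=np.c_[y[:,0],-y[:,1],-np.ones(len(y))]@d['E'][:3,:3].T; o=d['E'][:3,3]
    return o+r*((z-o[2])/r[:,2])[:,None]
E
python3 - <<'E'
from h import *
for n in['scene','side','wrist']:
    d=grab(n,n+'0'); print(n,d['E'].round(3).tolist(),d['fx'],d['k1'])
print(manip.get_state(),manip.hold_point_z)
E
```

```text
pics
scene [[0.64, -0.575, 0.51, 1.17], [0.768, 0.469, -0.436, -0.539], [0.011, 0.671, 0.742, 1.004], [0.0, 0.0, 0.0, 1.0]] 598.0621920320544 0.019785550986065173
side [[0.824, 0.416, -0.384, 0.108], [-0.566, 0.614, -0.55, -0.539], [0.007, 0.671, 0.742, 0.85], [0.0, 0.0, 0.0, 1.0]] 477.5946882641354 -0.060378386686355326
wrist [[0.437, -0.852, -0.288, 0.176], [0.9, 0.413, 0.141, 0.553], [-0.001, -0.32, 0.947, 0.374], [0.0, 0.0, 0.0, 1.0]] 421.1772280735109 -0.07348882644017994
{'clock': 0.15, 'qpos': array([ 9.99014317e-01,  2.76464455e-01,  1.50584047e+00, -1.62326862e-06,
        1.36068833e+00, -1.20992015e-01]), 'qd': array([-1.55191932e-04, -2.27910603e-03, -3.51983169e-03,  7.91123886e-04,
       -6.94652839e-05,  1.22500768e-03]), 'effort': array([ 2.65067210e-03, -4.17141330e+01, -2.46032739e+01, -2.35848938e-04,
        7.70595332e-03, -1.97391671e-05]), 'position': array([0.25030389, 0.51723009, 0.23063076]), 'ee_rot': array([ 2.98378075e-04,  8.47253131e-01,  5.31188894e-01, -6.33556899e-04]), 'contact_force': array([-0.26871189,  0.73256556,  0.22114369]), 'moment': array([0.01978336, 0.01456626, 0.00916831]), 'width': 0.08561464049313866} 0.0187
```

View pics/scene0.png

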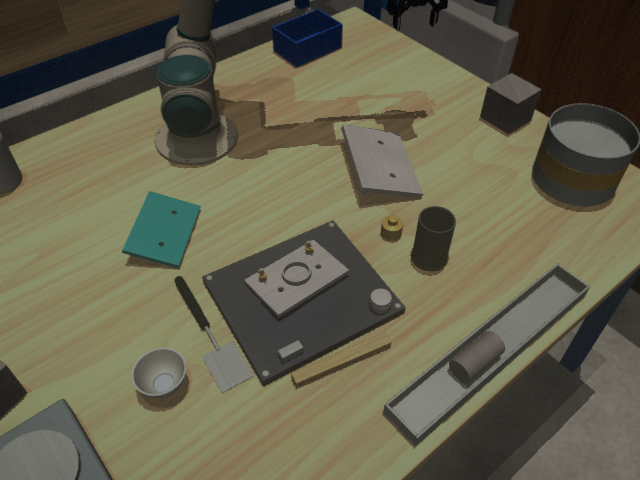

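View pics/side0.png

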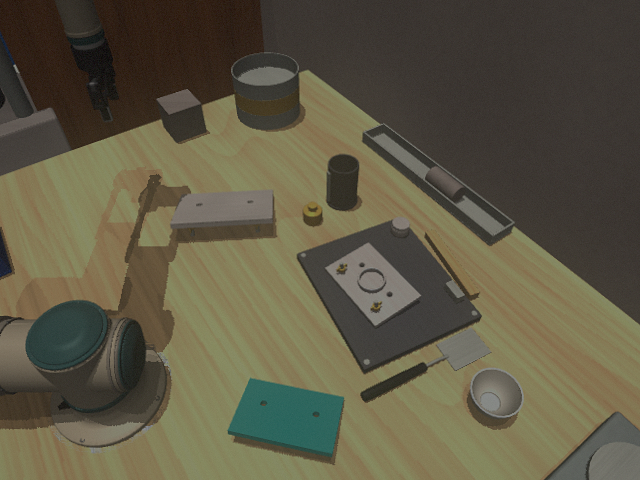

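Scene view: the possible plates are the grey one with collar and studs on the bed (297,277), the larger bare grey slab (380,163) and the turquoise one (163,230). I choose the one on the bed. Next I check it in a close crop.

```bash
python3 - <<'E'
from h import *
a=cv2.imread('pics/scene0.png')[215:385,195:410]; b=cv2.imread('pics/side0.png')[210:375,290:490]
a=cv2.resize(a,None,fx=3.7,fy=3.7,interpolation=cv2.INTER_CUBIC);print(a.shape)
cv2.imwrite('pics/c1.png',np.clip(a*1.5,0,255).astype('uint8')[:600,:800])
b=cv2.resize(b,None,fx=3.6,fy=3.6,interpolation=cv2.INTER_CUBIC);print(b.shape)
cv2.imwrite('pics/c2.png',np.clip(b*1.5,0,255).astype('uint8')[:600,:800])
E
```

```text
(629, 796, 3)
(594, 720, 3)
```

View pics/c1.png

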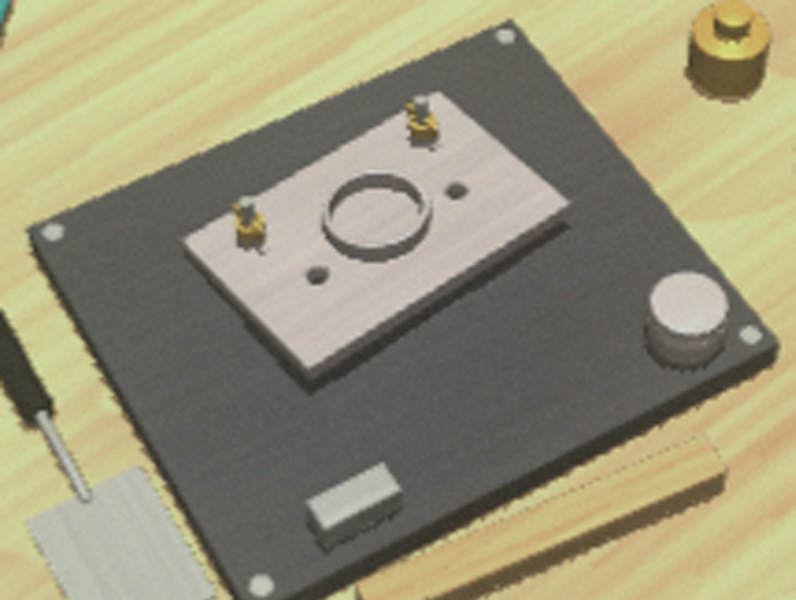

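View pics/c2.png

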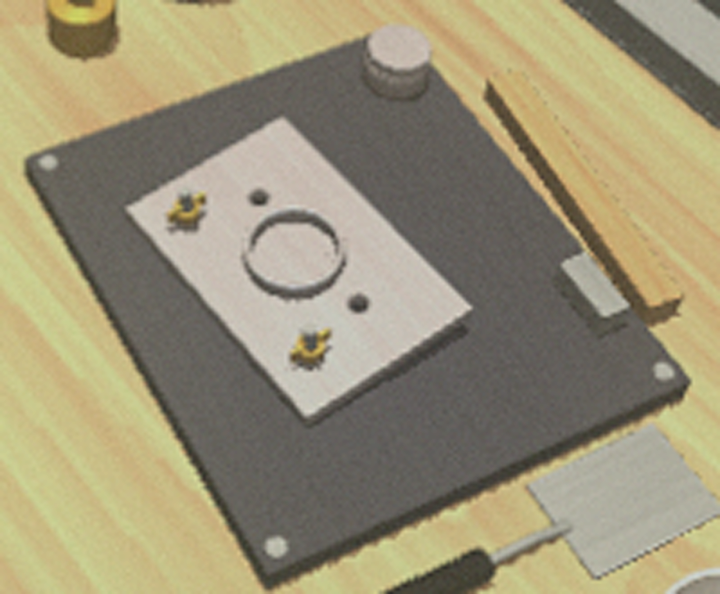

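Both crops confirm it: collar, two studs with brass wing nuts, and two holes at scene crop (316,275) and (456,190). The plate is yawed and sits towards the near side of the bed. Now I fit the poses.

```bash
cat > fit.py <<'E'
from h import *
from scipy.optimize import least_squares
def bedT(p):
    T=np.eye(4);T[:3,:3]=R.from_euler('z',p[2]).as_matrix();T[:2,3]=p[:2];T[2,3]=0;return T
ap=lambda T,P:np.asarray(P,float)@T[:3,:3].T+T[:3,3]
def fitbed(obs):  # obs: list of (d,[(sx,sy,u,v)]) screws
    def f(p):
        T=bedT(p); r=[]
        for d,o in obs:
            o=np.array(o,float); r.append((proj(d,ap(T,np.c_[o[:,0]*p[3],o[:,1]*p[4],np.full(len(o),.0205)]))-o[:,2:]).ravel())
        return np.concatenate(r)
    return least_squares(f,[.5,0,0,.125,.145])
def plT(p):
    T=np.eye(4);T[:3,:3]=R.from_euler('ZYX',p[3:]).as_matrix();T[:3,3]=p[:3];return T
def fitplate(obs,p0):
    f=lambda p:np.concatenate([(proj(d,ap(plT(p),np.array(o,float)[:,:3]))-np.array(o,float)[:,3:]).ravel() for d,o in obs])
    return least_squares(f,p0,loss='soft_l1')
PTS=dict(NL=(-.06,.09,.01),NR=(-.06,-.09,.01),FL=(.06,.09,.01),FR=(.06,-.09,.01),HL=(.01,.048,.01),HR=(.01,-.048,.01),C=(0,0,.022))
def report(bp,pp):
    B=np.linalg.inv(bedT(bp))@plT(pp)
    print('plate in bed mm',(B[:3,3]*1000).round(1),'ZYX',R.from_matrix(B[:3,:3]).as_euler('ZYX').round(3))
    for n in('HL','HR'):
        h=ap(B,[np.array(PTS[n])*[1,1,0]])[0]*1000; print(n,h.round(1),'err',(h-np.array(PTS[n])*[1000,1000,0]).round(1)[:2])
E
python3 - <<'E'
from fit import *
a,b=load('scene0'),load('side0')
A=lambda u,v:(195+(u+.5)/3.7-.5,215+(v+.5)/3.7-.5)
B=lambda u,v:(290+(u+.5)/3.6-.5,210+(v+.5)/3.6-.5)
oa=[(-1,-1,*A(53,232)),(-1,1,*A(505,37)),(1,1,*A(750,335)),(1,-1,*A(261,585))]
ob=[(-1,-1,*B(276,547)),(-1,1,*B(48,162)),(1,-1,*B(664,371))]
for o in([(a,oa)],[(b,ob)],[(a,oa),(b,ob)]):
    r=fitbed(o);print('bed',r.x.round(4),r.fun.round(1))
bp=r.x
qa=dict(NR=(185,240),NL=(440,93),FL=(570,204),FR=(309,372),HR=(316,275),HL=(456,190))
qb=dict(NL=(127,209),FL=(283,118),FR=(472,310),NR=(307,417),HL=(259,198),HR=(359,303))
pa=[(*PTS[k],*A(*v)) for k,v in qa.items()];pb=[(*PTS[k],*B(*v)) for k,v in qb.items()]
p0=[bp[0]-.02,bp[1],.025,bp[2],-.1,0]
for o in([(a,pa)],[(b,pb)],[(a,pa),(b,pb)]):
    r=fitplate(o,p0);print('plate',r.x.round(4));print(r.fun.round(1));report(bp,r.x)
np.save('bed.npy',bp);np.save('plate.npy',r.x)
E
```

```text
bed [ 0.5809 -0.1025 -0.1541  0.128   0.148 ] [ 0.1  0.   0.  -0.1 -0.  -0.  -0.   0. ]
bed [ 0.5795 -0.1034 -0.1549  0.1282  0.1482] [ 0.  -0.1 -0.   0.   0.   0. ]
bed [ 0.5803 -0.1027 -0.1545  0.1283  0.1482] [-0.3 -0.2 -0.2 -0.3 -0.2 -0.  -0.3  0.1  0.2 -0.5  0.1 -0.3  0.1 -0.4]
plate [ 0.5472 -0.0879  0.0181 -0.0204 -0.0875  0.003 ]
[-0.2  0.2 -0.1 -0.4 -0.   0.1 -0.3 -0.5  0.6  0.2  0.1  0.3]
plate in bed mm [-35.    9.5  18.1] ZYX [ 0.134 -0.087  0.003]
HL [-31.6  58.4  19.1] err [-41.6  10.4]
HR [-18.7 -36.7  18.9] err [-28.7  11.3]
plate [ 0.5519 -0.0912  0.0227 -0.014  -0.0818 -0.0132]
[-0.1 -0.1  0.   0.   0.  -0.2  0.1  0.   0.1  0.  -0.2  0.2]
plate in bed mm [-29.9   7.   22.7] ZYX [ 0.141 -0.082 -0.013]
HL [-26.7  55.9  22.9] err [-36.7   7.9]
HR [-13.4 -39.2  24.2] err [-23.4   8.8]
plate [ 0.5512 -0.0914  0.0241 -0.0141 -0.0864 -0.0105]
[-0.7  0.3 -0.4 -0.2  0.1  0.4 -0.3 -0.3  0.4  0.3 -0.   0.5 -0.3 -0.3
 -0.1 -0.3 -0.1 -0.3 -0.1  0.  -0.  -0.2 -0.3  0. ]
plate in bed mm [-30.5   6.7  24.1] ZYX [ 0.14  -0.086 -0.011]
HL [-27.3  55.6  24.5] err [-37.3   7.6]
HR [-14.  -39.4  25.5] err [-24.    8.6]
```

apply_moves --commands '[0,0,0,0,0,-0.985,0,0,0,0,0,-0.985,-0.93,0.5,0,0,0,0,-0.93,0.5,0,0,0,0,-0.93,0.5,0,0,0,0,-0.93,0.5,0,0,0,0,-0.93,0.5,0,0,0,0,-0.93,0.5,0,0,0,0,-0.93,0.5,0,0,0,0,-0.93,0.5,0,0,0,0,-0.93,0.5,0,0,0,0,-0.93,0.5,0,0,0,0,-0.93,0.5,0,0,0,0,-0.93,0.5,0,0,0,0,-0.93,0.5,0,0,0,0,-0.93,0.5,0,0,0,0,-0.93,0.5,0,0,0,0,-0.93,0.5,0,0,0,0,-0.93,0.5,0,0,0,0,-0.93,0.5,0,0,0,0]' --jaw 1

```text
clock: 2.15
position: [0.4396, -0.0216, 0.2311]
ee_rot: [-0.0, 0.76, 0.65, 0.0]
contact_force: [0.1, -0.7, 0.2]
width: 0.0853
```

apply_moves --commands '[-0.93,0.45,0,0,0,0,-0.93,0.45,0,0,0,0,0,0,1,0,0,0,0,0,1,0,0,0,0,0,1,0,0,0,0,0,0.8,0,0,0,0,0,0.8,0,0,0,0,0,0,0,0,0,0,0,0,0,0,0]'

```text
clock: 3.05
position: [0.4576, -0.0796, 0.0934]
ee_rot: [-0.0, 0.76, 0.65, -0.0]
contact_force: [-0.3, -0.7, 0.9]
width: 0.0855
```

```bash
cat > where.py <<'E'
from fit import *
s=manip.get_state();B=np.linalg.inv(bedT(np.load('bed.npy')))
q=s['ee_rot'];M=R.from_quat([q[1],q[2],q[3],q[0]]).as_matrix()
print('t',round(s['clock'],2),'TCP in bed mm',(ap(B,s['position'])*1000).round(1),'toolx ang in bed',round(np.arctan2(M[1,0],M[0,0])-np.load('bed.npy')[2],3),'z',M[:,2].round(3),'F',s['contact_force'].round(1),'w',s['width'])
E
python3 where.py; python3 -c "
from h import *
grab('wrist','w1')"
```

```text
t 3.05 TCP in bed mm [-124.8    3.9   93.4] toolx ang in bed 1.57 z [-0.001  0.    -1.   ] F [-0.3 -0.7  0.9] w 0.08547802407291165
```

View pics/w1.png

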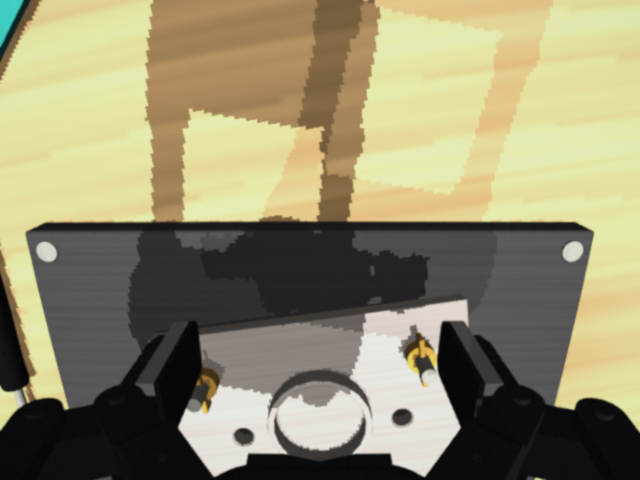

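```bash
python3 - <<'E'
from h import *
d=load('w1'); d['E']=np.array(d['mount'])
for z in(0,-.013,-.026): print(z,proj(d,[[sx*x,y,z] for sx in(-1,1) for x in(.0425,.057) for y in(-.011,.011)]).round(0).tolist())
E
```

```text
0 [[206.0, 297.0], [212.0, 347.0], [169.0, 297.0], [176.0, 346.0], [431.0, 297.0], [426.0, 347.0], [468.0, 297.0], [462.0, 346.0]]
-0.013 [[197.0, 314.0], [203.0, 366.0], [156.0, 313.0], [165.0, 366.0], [440.0, 313.0], [434.0, 366.0], [481.0, 313.0], [473.0, 366.0]]
-0.026 [[186.0, 333.0], [194.0, 389.0], [142.0, 333.0], [152.0, 389.0], [451.0, 333.0], [444.0, 389.0], [495.0, 332.0], [485.0, 388.0]]
```

The wrist view shows the open fingertips about 13 mm behind the TCP, at (199,321) and (441,321). I descend to about 5 mm above the bed and push with both tips.

apply_moves --commands '[0,0,0.7,0,0,0,0,0,0.7,0,0,0,0,0,0.7,0,0,0,0,0,0.6,0,0,0,0,0,0,0,0,0,0,0,0,0,0,0]'

```text
clock: 3.7
position: [0.4587, -0.0799, 0.0134]
ee_rot: [0.001, 0.76, 0.65, 0.001]
contact_force: [0.5, -0.6, 0.2]
width: 0.0847
```

apply_moves --commands '[0,0.15,0,0,0,0,0,0.15,0,0,0,0,0,0.15,0,0,0,0,0,0.15,0,0,0,0,0,0.15,0,0,0,0,0,0.15,0,0,0,0,0,0.15,0,0,0,0,0,0.15,0,0,0,0,0,0.15,0,0,0,0,0,0,0,0,0,0]'

```text
clock: 4.7
position: [0.4993, -0.0864, 0.0123]
ee_rot: [0.001, 0.76, 0.65, 0.001]
contact_force: [-0.6, 0.2, -1.0]
width: 0.0854
```

```bash
python3 where.py; python3 - <<'E'
from h import *
a=grab('scene','scene1');b=grab('side','side1')
A=cv2.resize(cv2.imread('pics/scene1.png')[215:365,230:380],None,fx=4,fy=4,interpolation=cv2.INTER_CUBIC)
cv2.imwrite('pics/c3.png',np.clip(A*1.5,0,255).astype('uint8'))
E
```

```text
t 4.7 TCP in bed mm [-82.5   3.6  12.3] toolx ang in bed 1.57 z [ 0.002 -0.001 -1.   ] F [-0.6  0.2 -1. ] w 0.08538491656482178
```

View pics/c3.png

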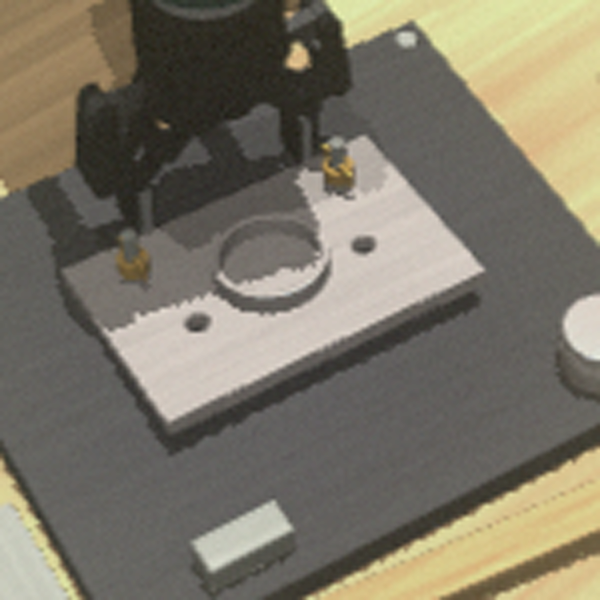

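The crop shows the plate pushed almost square by both tips, with holes at crop (197,322) and (364,243).

```bash
cat > cfit.py <<'E'
from fit import *
BS=np.array([.5809,-.1025,-.1541])
def cfit(d,q,A,flat=False):
    P=np.array([PTS[k] for k in q]);uv=np.array([A(*v) for v in q.values()])
    def T(p):
        th=0 if flat else -np.arctan2(10,70-p[0]*1000)   # p: plate origin x,y (bed), yaw
        M=np.eye(4);M[:3,:3]=R.from_euler('ZY',[p[2],th]).as_matrix()
        M[:3,3]=[p[0],p[1],.02+.06*np.sin(-th)];return bedT(BS)@M
    r=least_squares(lambda p:(proj(d,ap(T(p),P))-uv).ravel(),[-.02,0,0],loss='soft_l1',x_scale=[.01,.01,.1])
    B=np.linalg.inv(bedT(BS))@T(r.x)
    print('x,y mm,yaw',(r.x*[1000,1000,1]).round(3));print(r.fun.round(1))
    for n in('HL','HR'):
        h=ap(B,[np.array(PTS[n])*[1,1,0]])[0]*1000; print(n,'err',(h-np.array(PTS[n])*1000).round(1)[:2])
    return r.x
E
python3 - <<'E'
from cfit import *
A=lambda u,v:(230+(u+.5)/4-.5,215+(v+.5)/4-.5)
cfit(load('scene1'),dict(NR=(63,268),NL=(366,135),FL=(484,269),FR=(170,427),HR=(197,322),HL=(364,243)),A)
A0=lambda u,v:(195+(u+.5)/3.7-.5,215+(v+.5)/3.7-.5)
cfit(load('scene0'),dict(NR=(185,240),NL=(440,93),FL=(570,204),FR=(309,372),HR=(316,275),HL=(456,190)),A0)
E
```

```text
x,y mm,yaw [-1.1007e+01 -1.4860e+00  4.0000e-03]
[-0.2  0.7 -0.2 -0.1  0.5  0.2 -0.3 -1.1  0.3 -0.1  0.   0.2]
HL err [-11.3  -1.5]
HR err [-10.9  -1.4]
x,y mm,yaw [-29.988   6.415   0.135]
[-0.6  0.4 -0.  -0.4  0.4 -0.1 -0.5 -0.4  0.4  0.2  0.2  0.2]
HL err [-36.6   7.3]
HR err [-23.7   8.2]
```

Almost aligned: x error −11 mm, y error −1.5 mm, inside the cone capture. I keep pushing gently.

apply_moves --commands '[0,0.1,0,0,0,0,0,0.1,0,0,0,0,0,0.05,0,0,0,0,0,0.05,0,0,0,0,0,0,0,0,0,0]'

```text
clock: 5.3
position: [0.5053, -0.0871, 0.0123]
ee_rot: [-0.001, 0.76, 0.65, -0.001]
contact_force: [-4.7, 0.7, 2.4]
width: 0.0857
```

```bash
python3 where.py
```

```text
t 5.3 TCP in bed mm [-76.6   3.9  12.3] toolx ang in bed 1.57 z [-0.003  0.001 -1.   ] F [-4.7  0.7  2.4] w 0.08569922913011545
```

apply_moves --commands '[0,0.04,0,0,0,0,0,0.03,0,0,0,0,0,0,0,0,0,0,0,0,0,0,0,0]'

```text
clock: 5.7
position: [0.5104, -0.0881, 0.0126]
ee_rot: [0.001, 0.76, 0.65, 0.001]
contact_force: [-0.7, -0.5, 0.4]
width: 0.0851
```

```bash
python3 where.py; python3 - <<'E'
from h import *
a=grab('scene','scene2');b=grab('side','side2')
A=cv2.resize(cv2.imread('pics/scene2.png')[215:365,230:380],None,fx=4,fy=4,interpolation=cv2.INTER_CUBIC)
cv2.imwrite('pics/c4.png',np.clip(A*1.5,0,255).astype('uint8'))
E
```

```text
t 5.7 TCP in bed mm [-71.3   3.6  12.6] toolx ang in bed 1.57 z [ 0.003 -0.001 -1.   ] F [-0.7 -0.5  0.4] w 0.085141758055296
```

View pics/c4.png

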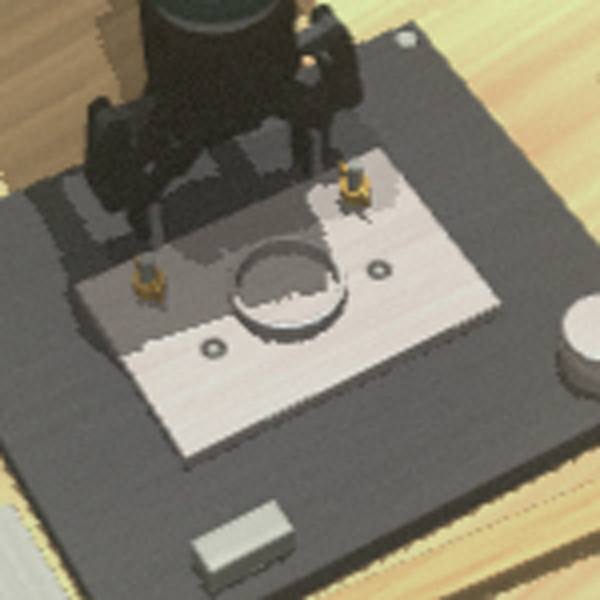

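The pin tops show in both holes, at (214,348) and (379,270), and the gap under the far edge is gone, so the plate has dropped. I back off, lift and check.

apply_moves --commands '[0,-0.4,0,0,0,0,0,-0.6,0,0,0,0,0,-0.3,-0.5,0,0,0,0,0,-1,0,0,0,0,0,-1,0,0,0,0,0,-1,0,0,0,0,0,-1,0,0,0,0,-1,0,0,0,0,0,-1,0,0,0,0,0,-1,0,0,0,0,0,0,0,0,0,0,0,0,0,0,0,0]'

```text
clock: 7.0
position: [0.3805, -0.0675, 0.1474]
ee_rot: [0.0, 0.76, 0.65, 0.0]
contact_force: [0.3, 0.0, 0.9]
width: 0.0858
```

```bash
python3 where.py; python3 - <<'E'
from h import *
grab('scene','scene3');grab('side','side3')
A=cv2.imread('pics/scene3.png')[215:365,230:380];B=cv2.imread('pics/side3.png')[230:340,310:440]
A=cv2.resize(A,(480,480),interpolation=cv2.INTER_CUBIC)[:,:400];B=cv2.resize(B,(400,338),interpolation=cv2.INTER_CUBIC)
C=np.zeros((480,800,3),'uint8');C[:,:400]=A;C[:338,400:]=B
cv2.imwrite('pics/c5.png',np.clip(C*1.5,0,255).astype('uint8'))
E
```

```text
t 7.0 TCP in bed mm [-202.8    4.1  147.4] toolx ang in bed 1.57 z [ 0.001 -0.    -1.   ] F [0.3 0.  0.9] w 0.08580714936562582
```

View pics/c5.png

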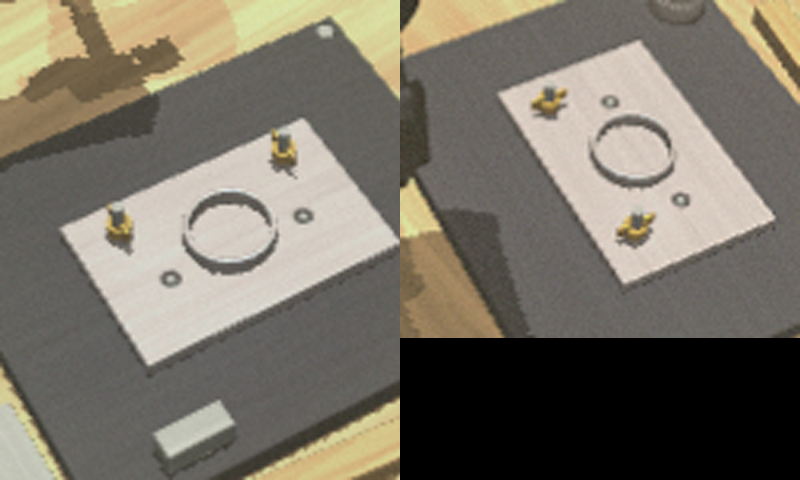

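Both views show the pins centred in both holes and no gap at the edges. A quick numeric check of flatness comes before I hand in.

```bash
python3 - <<'E'
from cfit import *
a,b=load('scene3'),load('side3')
A=lambda u,v:(230+(u+.5)/3.2-.5,215+(v+.5)/3.2-.5)
B=lambda u,v:(310+(u-400+.5)/3.077-.5,230+(v+.5)/3.073-.5)
qa=dict(NR=(60,229),NL=(304,119),FL=(399,242),FR=(149,367),HR=(171,279),HL=(303,215))
qb=dict(NL=(498,94),FL=(640,41),FR=(775,218),NR=(626,286),HL=(610,102),HR=(681,200))
cfit(a,qa,A,True)
r=fitplate([(a,[(*PTS[k],*A(*v)) for k,v in qa.items()]),(b,[(*PTS[k],*B(*v)) for k,v in qb.items()])],[.58,-.1,.02,-.15,0,0])
print(r.fun.round(1));report(np.load('bed.npy'),r.x)
# bystander change: frame diff outside plate/arm
for n in('scene','side'):
    d=cv2.absdiff(cv2.imread(f'pics/{n}0.png'),cv2.imread(f'pics/{n}3.png')).max(2)
    for nm,P in dict(tin=(.1,.1,.035),).items(): print(n,proj(load(n+'0'),ap(bedT(BS),[P])).round())
    for box in(((270,330,400,390),(365,280,400,320),(415,200,455,270),(130,345,190,405),(200,340,250,390)) if n=='scene' else ()):
        x0,y0,x1,y1=box;print(box,(d[y0:y1,x0:x1]>60).mean().round(3))
E
```

```text
x,y mm,yaw [ 0.351 -0.033  0.006]
[-0.  -0.  -0.4 -0.2  0.5  0.2 -0.1 -0.1 -0.1 -0.1  0.   0.2]
HL err [0.1 0. ]
HR err [0.6 0. ]
[-0.1  0.3 -0.5  0.   0.3  0.2 -0.2  0.  -0.2  0.1 -0.2  0.3 -0.2 -0.1
 -0.3 -0.3  0.3  0.1 -0.6 -0.4 -0.  -0.2 -0.1 -0.2]
plate in bed mm [ 0.1  0.4 18.3] ZYX [ 0.006 -0.005  0.003]
HL [ 9.8 48.4 18.5] err [-0.2  0.4]
HR [ 10.3 -47.5  18.2] err [0.3 0.5]
scene [[370. 301.]]
(270, 330, 400, 390) 0.0
(365, 280, 400, 320) 0.0
(415, 200, 455, 270) 0.0
(130, 345, 190, 405) 0.0
(200, 340, 250, 390) 0.0
side [[401. 233.]]
```

Seated, flat and clear of the robot.

```bash
python3 -c "
from rig import manip
print(manip.sign_off())"
```

```text
the job is handed in; nothing more can be done
None
```

The plate is seated on both pins and lies flat on the bed. I handed the job in at about 7 s of the 58 s allowed; the sign-off gives no verdict.

I pushed the plate's near edge with both open fingertips. That squared it up, then slid it forward until both holes dropped over the pins. The arm then backed off and rose clear.

- **Hole fit:** both holes measured within about 0.6 mm of their pins, against the 2.5 mm limit, and the pin tops show in both holes.
- **Flatness:** the tilt came out at about 0.006 rad, against the 0.02 rad limit.
- **Height:** the fit put the underside 1.5–1.8 mm below the bed face, which cannot be real. It matches the roughly 2 mm camera calibration error, so I took the plate as resting on the bed.
- **Other objects:** the scene images before and after show no change at the tin, gauge block, tamper, mould, bowl and spatula blade. I did not check the brass weight with its own image comparison, but the fingers only worked near the plate's near edge.
- **Contact:** the last force reading was about 1 N, with the gripper well clear of the bed.

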